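# Pin down the painting panel

## Task

Get the small painting panel ready to be worked on. Without lifting it off the work board, nudge it along between the rails until its hole drops over the locating pin and it lies flat; then use the hook, not your fingers, in the tray's finger hole to pull the tray right out, and put the hook back down on the table, clear of the drawer unit and the board. Last, take the iron weight from the tray and stand it upright on the middle of the panel, leaving the panel on its pin, the tray out and everything else where it stands.

Things in the scene. Friction and masses are not known exactly. Their poses are not given: they have to be found in the camera images.
- work_board: fixed plywood board flat on the table, 230 mm long (x), 150 wide (y), 12 thick; left or right of the robot. Origin: on the table, middle of its far end; board fills x = -230 to 0 mm, x points roughly away from the robot. Side rails along x rise 18 mm above the board, inner faces at y = +-58 mm. A panel seated on the pin has its origin near x = -110 mm
- pin (a point): foot of the fixed bullet-nosed steel locating pin on the board's upper face (x = -175 mm, y = 0, z = 12 mm in the board's frame). 14 mm in diameter, 12 mm high, tapering over its upper half to 6 mm. At the start the panel lies over it and hides it
- panel: loose dark, red-smeared painting panel, 180 mm long (x), 110 wide (y), 9 thick, 0.2 kg, between rails (3 mm play a side). Origin: centre of underside; x along the board's x. Starts 20 to 42 mm too far to the board's -x, lying on the pin, -x end raised 13 to 22 mm. Pushed slowly to the board's +x at that end it slides (under 5 N) till the hole meets the pin and the end drops flat; the pin then blocks it
- panel_hole (a point): centre, on the underside, of the panel's round through hole, 22 mm in diameter, 65 mm from the panel's centre along its -x
- drawer_unit: fixed grey low drawer unit, 175 mm deep (x), 150 wide (y), 100 high, on the other side from the board. Origin: on the table under the middle of its front face; x points away from the robot, into the unit, which fills x = 0 to 175 mm. It carries the tray
- tray (a joint): travel of the aluminium tray out of the unit along the unit's -x, in m: 0 closed, 0.13 at its stop. Drags with about 2 N plus 8 N per m/s, stays where it is left. Inner floor 17 mm above the table, 150 mm long, 110 wide, side walls up to 35 mm; front plate 10 mm thick, 126 wide, up to 86 mm above the table
- tray_hole (a point): centre, on the upper face (36 mm above the table), of the 22 mm round finger hole straight down through the steel tongue before the tray. Tongue 6 mm thick, 50 long along the unit's x (25 either side of the hole), 70 wide; 30 mm free below. Hole at unit x = -35 mm minus the travel; moves with the tray
- tray_hook: loose tray hook, 0.12 kg, standing on the table: wooden block handle 90 mm long (x), 28 wide (y), 42 high; from its +x end an 8 mm steel rod runs forward at 34 mm height and at x = 105 mm bends straight down. Origin: centre of handle's underside. Held level with the underside 17 mm above the table, its end reaches 11 mm below the tray's tongue and the rod clears the tongue by 11 mm
- hook_tip (a point): lowest point of the hook's down-turned end, 105 mm from the handle's centre along +x, 2 mm above the level of the handle's underside; the end is 8 mm thick and hangs 28 mm below the rod
- weight: loose dark iron weight, 0.6 kg, standing in the tray, 55 to 70 mm behind the front of the closed unit: base 70 mm long (x), 46 wide (y), 20 high, with a grip rib on top 56 long (x), 16 thick (y), up to 50 mm height. Origin: centre of its underside. x within 0.2 rad of the unit's. It rides out with the tray and can then be taken by the rib from above
- bottle_a: white plastic paint-medium bottle with black cap, 48 mm across, 120 mm tall; bystander, origin at the centre of its underside
- bottle_b: second bottle like bottle_a; bystander
- can_big: white paint can, 106 mm across, 115 mm tall; bystander, origin at the centre of its underside
- can_small: low red paint can, 90 mm across, 75 mm tall; bystander, origin at the centre of its underside
- tape_roll: roll of tape, 90 mm across, 22 mm high, lying on top of the drawer unit; bystander
- palette_knife: spatula-like palette knife 200 mm long lying on the table at the side; bystander
- brush_pot: clear pot of brushes, 84 mm across, 100 mm tall (the brushes reach about 200 mm), at the side; bystander

How it is judged:
By the outcome, as a careful person would: the job done as asked, in the order asked, and still so for the second after the job is handed in, with the robot touching nothing.
It also fails if it takes over 72 s, if anything falls off the work surface, if the arm or the gripper's body presses on something with over 40 N, if the wrist force passes 120 N, or if a joint passes its speed limit or range.

## Robot

A 6-joint arm with a two-finger parallel gripper is mounted at the origin on the work surface. World frame = base frame: x ahead of the robot, y to its left, z up, the work surface at z = 0. Lengths are in m, angles in degrees, forces in N, time in s.
With the tool pointing down it reaches from about 0.3 to 0.75 m from the base axis. Payload 8.5 kg.
Tool frame: the origin (TCP) lies between the finger pads; the fingertips stand 14 mm ahead of it and the grasp point (between the pads) lies 5 mm behind it; x points along the fingers, z is the direction in which the jaws open and shut, and the axes are right-handed (so a half turn about x gives the same grasp; the last joint's range is limited). The gripper opens to 85 mm and grips with 20 to 120 N. Pads are 22 mm wide; open, the fingers measure 114 mm over their backs; the gripper's body (76 mm by 85 mm) begins 54 mm behind the grasp point. The pads swing forward as they close: fully open they stand 13 mm farther back than shut.
Start: joints at [61.518, 21.807, 74.336, -0, 83.858, -12.336], TCP at [0.153, 0.528, 0.245] pointing down, gripper open.
Joint ranges: [-178.18, 178.18], [-50.72, 133.34], [12.68, 142.11], [-81.47, 261.47], [9.98, 163.14], [-165.26, 165.26]. Speed limits (degrees/s): [136.94, 136.94, 180, 180, 180, 180].

## Interface

Orientations are given as a 3x3 rotation matrix whose columns are the frame's x, y, z axes.
In Python, from rig import env gives the robot as it stands.
- The arm moves only by the shell command python3 -m jog 'ROWS' [FORCE]. ROWS is JSON, a list of rows, each a list of 5 numbers: the opening, from -1 (shut) to 1 (fully open), so that 0 is half open, then the shift along the tool's x, y, z in m, then the turn about the tool's x in rad. In form: [[claw, dx, dy, dz, yaw], ...]. A call has 1 to 20 rows; each row is the pose to reach, as a shift and turn from the pose commanded when the call began, along the tool's axes at that moment; what a row does not reach only later rows make up. A row lasts 1/10 s, in which the tool goes at most 50 mm and 8.59 degrees, less where a joint would pass 70% of its speed; a pose out of reach is approached as far as the arm can. A call with a gripper value outside its range is refused whole. The fingers move at their own pace and stop on an object; FORCE is the grip in N (left out, the last holds). Time passes only in rows, so rows that repeat a pose let the fingers close. It gives the time, the measured TCP pose, the force and the opening at its end, in the units of the state.
- env.observe(): the state, without advancing time (a new reading comes with each control period).
- env.get_image(name): name is "scene" or "top"; returns the picture (480x640x3 uint8, red, green, blue); there is no depth.
- env.camera_model(name): a dict with "fx", "fy", "cx", "cy" (pixels), "origin" and "orientation" of the camera in the world. Camera axes: x right, y up, looking along -z (the intrinsics and any distortion apply to the point x, -y, -z); pixel columns grow to the right and rows downward; lengths in m; the calibration is good to about 2 mm. A picture is of the moment at which its call begins. camera_model takes no time and is no camera call.
- env.close_job(): hands the job in, once; it reports no verdict.
The state is a dict: "time_s": time; "q": joint angles; "qvel": joint speeds; "joint_efforts": joint torques, N m; "position": TCP position; "tool_rot": TCP orientation; "ft_force": force on the tool from outside, world axes, zero at the start; "wrist_torque": the same for the moment, N m; "grip_width": finger opening in m.
Only numpy, scipy, OpenCV 4.12 (cv2) and the standard library are available. Lean on these libraries where they do the work, as an engineer would, in place of code of your own. Each camera call takes 0.05 s, during which the arm holds its last target.

## Working session

There is one attempt and no reset: what is moved stays moved. The work goes in short steps, Python scripts to look and compute and a shell command to move; the robot and the scene stay as the last step left them, time stands still between calls to the robot, and variables do not carry over. Pictures are saved under pics/ and viewed, and the job is handed in when it is done.

```bash
ls; mkdir -p pics
python3 - <<'E'
from rig import env
import cv2
o=env.observe()
print({k:(v if not hasattr(v,'round') else v) for k,v in o.items()})
for n in ("scene","top"):
    m=env.camera_model(n);print(n,m)
    cv2.imwrite(f"pics/{n}0.png",env.get_image(n)[:,:,::-1])
E
```

```text
pics
{'time_s': 0.0, 'q': array([ 6.15173356e+01,  2.18398441e+01,  7.43877735e+01, -2.24957613e-04,
        8.38568362e+01, -1.23361833e+01]), 'qvel': array([-0.03087344, -0.04227528,  0.03165912, -0.07843591, -0.09200945,
        0.01714687]), 'joint_efforts': array([ 2.57820182e-03, -4.48453510e+01, -2.31284916e+01,  8.13043158e-06,
        4.67816062e-03,  2.14770495e-05]), 'position': array([0.15281721, 0.52804208, 0.24470473]), 'tool_rot': array([[-6.99507218e-04, -9.60553876e-01,  2.78093081e-01],
       [-1.29744783e-03,  2.78093786e-01,  9.60553050e-01],
       [-9.99998914e-01,  3.11102529e-04, -1.44079715e-03]]), 'ft_force': array([-0.42471697,  0.49285974,  0.7279416 ]), 'wrist_torque': array([ 0.00698302, -0.00799874, -0.00286681]), 'grip_width': 0.08557590602690583}
scene {'fx': 545.521509345222, 'fy': 545.521509345222, 'cx': 319.8698345213814, 'cy': 231.16931620408948, 'origin': array([ 1.50040078, -0.64265811,  1.10953558]), 'orientation': array([[ 0.57824986, -0.54920042,  0.60332909],
       [ 0.81583948,  0.39445206, -0.42286347],
       [-0.00574762,  0.73674044,  0.67615124]])}
top {'fx': 481.3478330674786, 'fy': 481.3478330674786, 'cx': 323.80806020582986, 'cy': 239.28422925399047, 'origin': array([ 0.3855909 , -0.00177476,  1.4459165 ]), 'orientation': array([[-0.02385743,  0.99016138, -0.13788134],
       [-0.99966438, -0.02502122, -0.00671315],
       [-0.01009706,  0.1376749 ,  0.990426  ]])}
```

View pics/scene0.png

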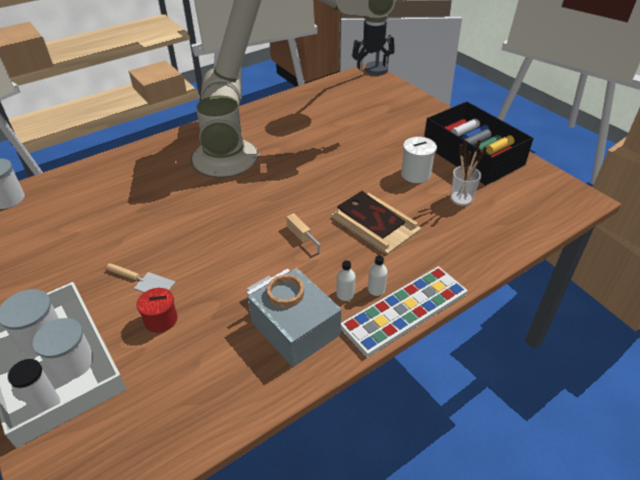

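View pics/top0.png

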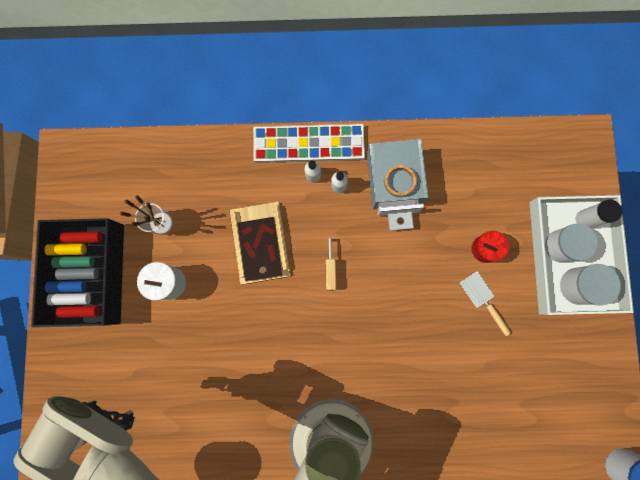

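The top view shows the board at about (262,243), with the panel hole at about (263,270). The hook is at (332,265) with its tip up near (333,240). The drawer unit is at (398,175) and the tongue hole is at about (400,221). I'll zoom in on each.

```bash
cat > h.py <<'E'
import numpy as np, cv2
from rig import env
def ray(n,u,v):
    m=env.camera_model(n);d=np.array([(u-m['cx'])/m['fx'],-(v-m['cy'])/m['fy'],-1.])
    return np.array(m['origin']),np.array(m['orientation'])@d
def onz(n,u,v,z):
    o,d=ray(n,u,v);return o+d*(z-o[2])/d[2]
def proj(n,p):
    m=env.camera_model(n);c=np.array(m['orientation']).T@(np.array(p)-m['origin'])
    return np.array([m['cx']+m['fx']*c[0]/-c[2],m['cy']+m['fy']*c[1]/c[2]])
def two(u1,u2):
    """top pixel, scene pixel -> point, gap"""
    o1,d1=ray('top',*u1);o2,d2=ray('scene',*u2)
    t=np.linalg.lstsq(np.c_[d1,-d2],o2-o1,rcond=None)[0]
    a=o1+t[0]*d1;b=o2+t[1]*d2
    return (a+b)/2,np.linalg.norm(a-b)
def crop(img,x0,y0,w,h,s,out):
    c=cv2.resize(img[y0:y0+h,x0:x0+w],None,fx=s,fy=s,interpolation=cv2.INTER_CUBIC)
    c=c.copy()
    for x in range((x0+9)//10*10,x0+w,10):
        cv2.line(c,((x-x0)*s,0),((x-x0)*s,4 if x%50 else 12),(0,255,255),1)
        if x%20==0: cv2.putText(c,str(x),((x-x0)*s,14),0,.35,(0,255,255),1)
    for y in range((y0+9)//10*10,y0+h,10):
        cv2.line(c,(0,(y-y0)*s),(4 if y%50 else 12,(y-y0)*s),(0,255,255),1)
        if y%20==0: cv2.putText(c,str(y),(6,(y-y0)*s+4),0,.35,(0,255,255),1)
    cv2.imwrite(out,c)
E
python3 - <<'E'
from h import *
t=cv2.imread('pics/top0.png');s=cv2.imread('pics/scene0.png')
crop(t,220,190,130,110,6,'pics/t_board.png')
crop(t,350,130,90,105,5,'pics/t_draw.png')
crop(s,270,180,160,90,5,'pics/s_board.png')
crop(s,235,250,120,115,5,'pics/s_draw.png')
E
```

```text
(no output)
```

View pics/t_board.png

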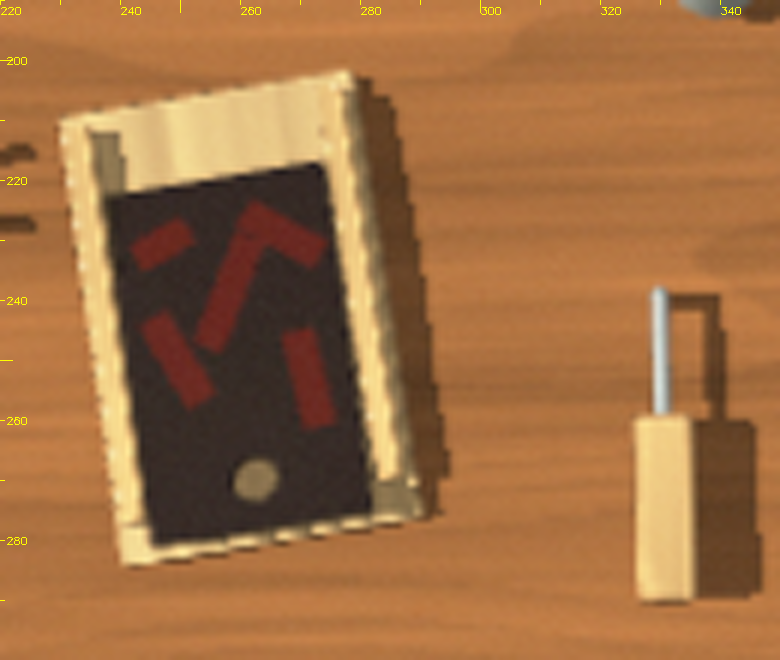

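View pics/t_draw.png

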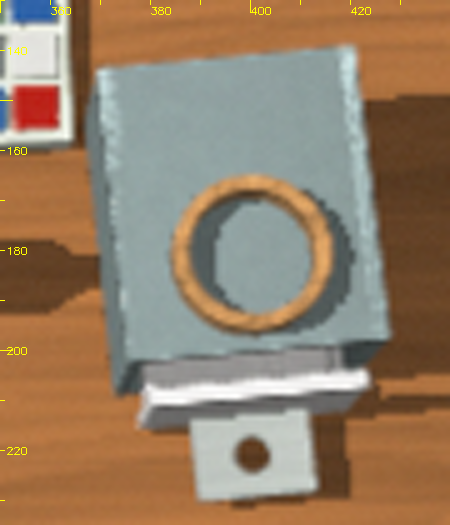

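View pics/s_board.png

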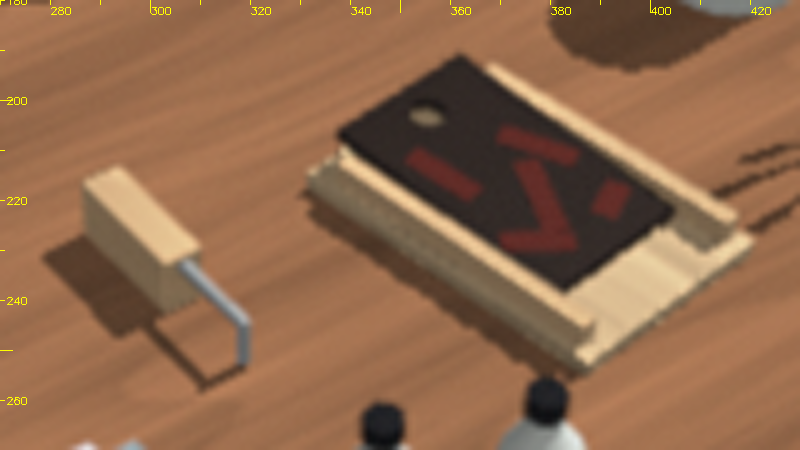

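View pics/s_draw.png

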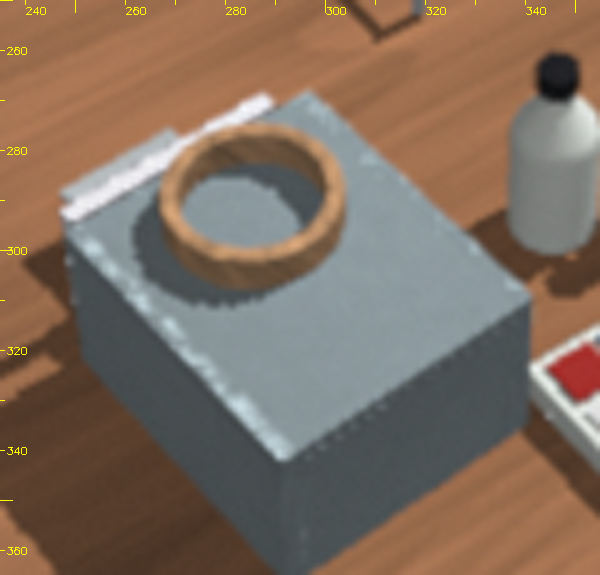

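Run:
```python
from h import *
np.set_printoptions(precision=4,suppress=True)
t=cv2.imread('pics/top0.png')
# board
P=lambda u,z:onz('top',u[0],u[1],z)
print('board far corners z30',P((229.8,210),.030),P((278,202),.030))
print('board near corners z12',P((240.5,284),.012))
for n,u,z in [('panel farL',(237.6,222.5),.021),('panel farR',(273.6,217),.021),('panel nearL',(245.3,281),.040),('panel nearR',(282,275),.040),('hole',(262,270),.033)]:print(n,P(u,z))
# panel mask
hsv=cv2.cvtColor(t,cv2.COLOR_BGR2HSV)
# handle mask: compare to table colour
sub=t[235:295,318:340]
g=hsv[235:295,318:340]
print('handle',hsv[275,330],'table',hsv[275,310],'rod',hsv[245,329],'tongue',hsv[215,395],'hole',hsv[221,399])
m=((hsv[:,:,2]>205)).astype('uint8');m[:,:318]=0;m[:,342:]=0;m[:255]=0;m[296:]=0
c=max(cv2.findContours(m,0,2)[0],key=cv2.contourArea);r=cv2.minAreaRect(c);b=cv2.boxPoints(r);print(r)
for q in b:print(q,P(q,.042))
print('handle centre z42',P(r[0],.042),'tip/rod end z38',P((329.3,238),.038))
print('tongue hole',P((398,220.8),.036))
print('tongue corners',P((388.5,229.8),.036),P((411.5,227.8),.036))
print('unit top front', P((373,203.5),.1),P((426,198),.1),'back',P((368.5,144),.1),P((419,139.5),.1))
```

```text
board far corners z30 [0.6785 0.2878 0.03  ] [0.6993 0.1428 0.03  ]
board near corners z12 [0.4572 0.2589 0.012 ]
panel farL [0.6415 0.266  0.021 ]
panel farR [0.6555 0.1574 0.021 ]
panel nearL [0.4642 0.2398 0.04  ]
panel nearR [0.4791 0.1324 0.04  ]
hole [0.4957 0.1917 0.033 ]
handle [ 19 116 237] table [ 13 163 178] rod [ 27  13 214] tongue [ 60   8 199] hole [ 14 163  86]
((330.0, 274.0), (30.0, 8.0), 90.0)
[326. 259.] [0.5226 0.0027 0.042 ]
[334. 259.] [ 0.522  -0.0207  0.042 ]
[334. 289.] [ 0.4346 -0.0184  0.042 ]
[326. 289.] [0.4352 0.0049 0.042 ]
handle centre z42 [ 0.4784 -0.0079  0.042 ] tip/rod end z38 [ 0.585  -0.0085  0.038 ]
tongue hole [ 0.6317 -0.2137  0.036 ]
tongue corners [ 0.6054 -0.1844  0.036 ] [ 0.6096 -0.2527  0.036 ]
unit top front [ 0.6723 -0.1353  0.1   ] [ 0.6844 -0.2868  0.1   ] back [ 0.8486 -0.1289  0.1   ] [ 0.8582 -0.2757  0.1   ]
```

```bash
cat >> h.py <<'E'
def go(p,jaw=None):
    """shift/turn from measured pose to world TCP p, jaw axis world angle (deg, mod 180)"""
    o=env.observe();R=o['tool_rot'];d=R.T@(np.array(p)-o['position'])
    y=0
    if jaw is not None:
        a=np.degrees(np.arctan2(R[1,2],R[0,2]));e=(jaw-a+90)%180-90;y=-np.radians(e)
    print('d',d.round(4),'yaw',round(y,3),'q6',o['q'][5].round(1),'t',o['time_s'])
E
python3 -c "
from h import *
go([.446,.181,.20],98.1)"
```

```text
d [ 0.045  -0.3781 -0.2518] yaw -0.423 q6 -12.3 t 0.1
```

```bash
python3 -m jog '[[-1,0,-0.378,-0.252,-0.423],[-1,0,-0.378,-0.252,-0.423],[-1,0,-0.378,-0.252,-0.423],[-1,0,-0.378,-0.252,-0.423],[-1,0,-0.378,-0.252,-0.423],[-1,0,-0.378,-0.252,-0.423],[-1,0,-0.378,-0.252,-0.423],[-1,0,-0.378,-0.252,-0.423],[-1,0,-0.378,-0.252,-0.423],[-1,0.1,-0.378,-0.252,-0.423],[-1,0.1,-0.378,-0.252,-0.423],[-1,0.1,-0.378,-0.252,-0.423],[-1,0.1,-0.378,-0.252,-0.423]]' 40; python3 -c "
from h import *
go([.446,.181,.029],98.1)"
```

```text
time_s: 1.4
position: [0.4459, 0.1813, 0.1458]
tool_rot: [[-0.001, -0.99, -0.14], [-0.0, -0.14, 0.99], [-1.0, 0.001, 0.0]]
ft_force: [0.2, 0.5, 0.5]
grip_width: 0.0006
d [ 0.1168 -0.0002 -0.0003] yaw -0.0 q6 -90.1 t 1.4
```

```bash
python3 -m jog '[[-1,0.04,0,0,0],[-1,0.08,0,0,0],[-1,0.105,0,0,0],[-1,0.117,0,0,0],[-1,0.117,0,0,0]]'
python3 - <<'E'
from h import *
for n,b in(("scene",(270,170,160,110)),("top",(220,190,130,110))):
    im=env.get_image(n)[:,:,::-1].copy();crop(im,*b,5,f'pics/{n}1.png')
E
```

```text
time_s: 1.9
position: [0.4466, 0.182, 0.0293]
tool_rot: [[0.001, -0.99, -0.142], [0.0, -0.142, 0.99], [-1.0, -0.001, 0.0]]
ft_force: [-0.2, 0.0, 0.8]
grip_width: -0.0003
```

View pics/scene1.png

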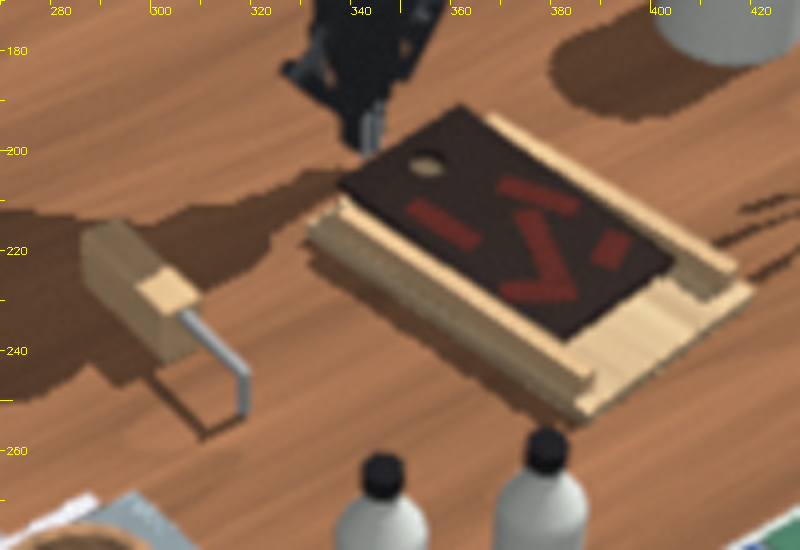

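View pics/top1.png

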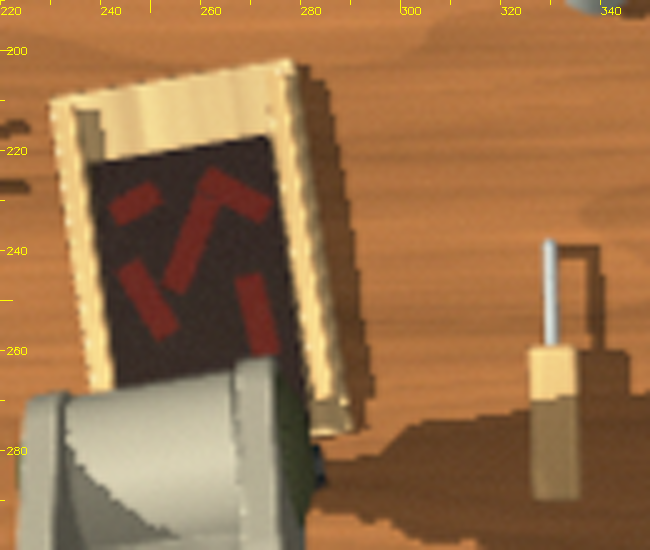

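The fingers stand behind the near edge, with the tips at about (344,200) in the scene view. I'll push gently now.

```bash
python3 -m jog '[[-1,0,-0.002,0,0],[-1,0,-0.004,0,0],[-1,0,-0.006,0,0],[-1,0,-0.008,0,0],[-1,0,-0.01,0,0],[-1,0,-0.012,0,0],[-1,0,-0.014,0,0],[-1,0,-0.016,0,0],[-1,0,-0.018,0,0],[-1,0,-0.02,0,0]]';python3 - <<'E'
from h import *
for n,b in(("scene",(310,170,120,90)),):
    im=env.get_image(n)[:,:,::-1].copy();crop(im,*b,6,f'pics/{n}2.png')
E
```

```text
time_s: 3.0
position: [0.4656, 0.1839, 0.0282]
tool_rot: [[-0.001, -0.99, -0.141], [-0.0, -0.141, 0.99], [-1.0, 0.001, -0.0]]
ft_force: [-1.8, -0.0, -0.2]
grip_width: -0.0001
```

View pics/scene2.png

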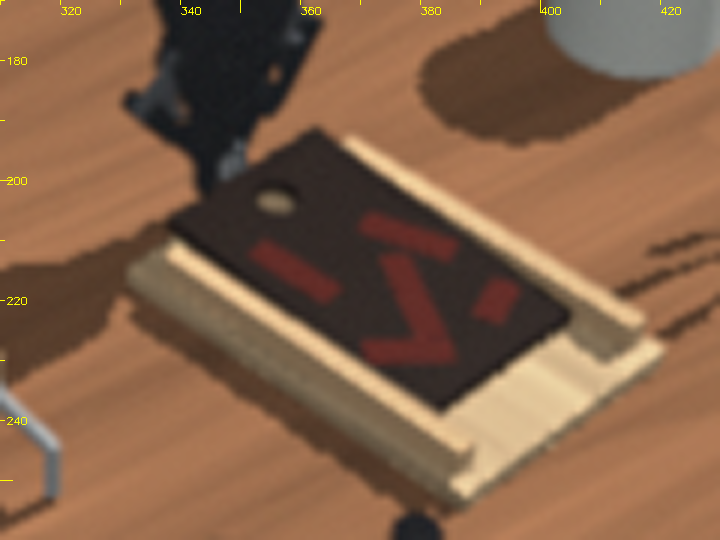

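Contact has just been made: the force is -1.8 N and the panel has moved only slightly. I'll keep pushing.

```bash
python3 -m jog '[[-1,0,-0.002,0,0],[-1,0,-0.004,0,0],[-1,0,-0.006,0,0],[-1,0,-0.008,0,0],[-1,0,-0.01,0,0],[-1,0,-0.012,0,0]]';python3 - <<'E'
from h import *
for n,b in(("scene",(310,170,120,90)),):
    im=env.get_image(n)[:,:,::-1].copy();crop(im,*b,6,f'pics/{n}3.png')
E
```

```text
time_s: 3.65
position: [0.4778, 0.1856, 0.0283]
tool_rot: [[-0.0, -0.99, -0.141], [-0.0, -0.141, 0.99], [-1.0, 0.0, -0.0]]
ft_force: [-0.7, -0.4, -0.4]
grip_width: 0.0003
```

View pics/scene3.png

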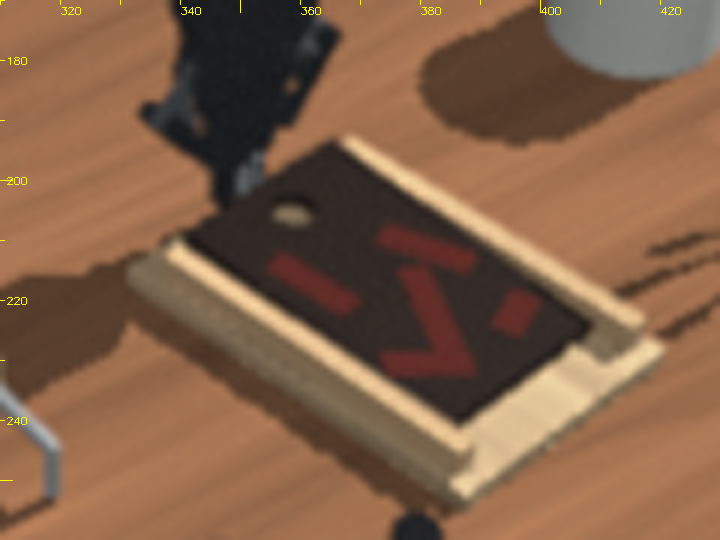

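```bash
python3 -m jog '[[-1,0,-0.0015,0,0],[-1,0,-0.003,0,0],[-1,0,-0.0045,0,0],[-1,0,-0.006,0,0],[-1,0,-0.0075,0,0]]';python3 - <<'E'
from h import *
for n,b in(("scene",(310,170,120,90)),):
    im=env.get_image(n)[:,:,::-1].copy();crop(im,*b,6,f'pics/{n}4.png')
print(env.observe()['ft_force'])
E
```

```text
time_s: 4.2
position: [0.4855, 0.1867, 0.0285]
tool_rot: [[0.001, -0.99, -0.141], [0.0, -0.141, 0.99], [-1.0, -0.001, -0.0]]
ft_force: [0.4, -0.2, -0.1]
grip_width: 0.0001
[-0.40346081 -0.39934493 -0.17166914]
```

View pics/scene4.png

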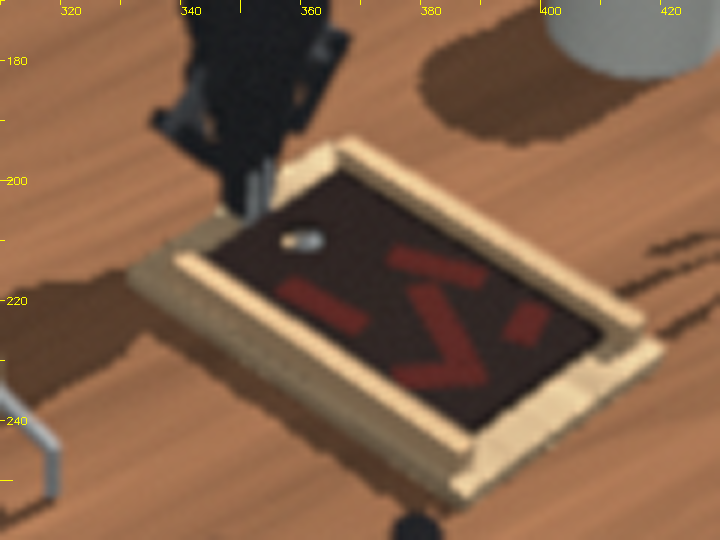

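The panel has dropped: the end lies flat, the pin shows in the hole at (361,210), and the force is about zero. I'll back off, then move above the hook.

```bash
python3 -m jog '[[-1,0,0.006,0,0],[-1,0,0.012,0,0],[-1,-0.05,0.012,0,0],[-1,-0.1,0.012,0,0],[-0.2,-0.1,0.012,0,0]]' 40
python3 - <<'E'
from h import *
np.set_printoptions(precision=4,suppress=True)
go([.477,-.008,.12],89)
t=cv2.imread('pics/top0.png').astype(float)
g=cv2.cvtColor(t.astype('uint8'),cv2.COLOR_BGR2GRAY)
sub=g[212:231,386:414];print(sub[4:16,6:20])
# hole centroid, weighted by darkness
w=np.clip(185-g[215:227,393:406].astype(float),0,None)*(1)
yy,xx=np.mgrid[215:227,393:406];u,v=(w*xx).sum()/w.sum(),(w*yy).sum()/w.sum()
print(u,v,onz('top',u,v,.036))
E
```

```text
time_s: 4.75
position: [0.4751, 0.1854, 0.134]
tool_rot: [[0.011, -0.99, -0.141], [0.002, -0.141, 0.99], [-1.0, -0.011, -0.0]]
ft_force: [-0.3, 0.1, -0.5]
grip_width: 0.0133
d [ 0.0137  0.0256 -0.1918] yaw 0.159 q6 -90.1 t 4.75
[[196 197 195 196 195 197 194 187 185 189 197 200 200 201]
 [197 197 195 198 196 191 166 132 115 143 178 197 202 200]
 [198 196 199 197 194 157  98  71  71  78 110 176 197 198]
 [196 196 195 195 178 115  72  72  70  72  71 142 187 198]
 [194 195 194 197 163 102  69  69  70  69  70  94 179 199]
 [196 196 196 196 162  99  62  63  63  61  63  80 175 199]
 [196 195 197 195 175 118  73  65  66  65  68 106 178 197]
 [195 196 195 196 195 165 114  81  73  79 101 156 189 197]
 [193 193 193 192 194 193 169 137 123 133 175 195 196 196]
 [192 192 193 194 194 193 194 193 193 196 196 196 199 200]
 [194 196 197 197 198 198 200 199 200 199 200 201 203 202]
 [199 199 200 200 201 199 199 198 199 197 199 199 199 199]]
399.95862068965516 220.5205784204672 [ 0.6324 -0.2196  0.036 ]
```

```bash
python3 -m jog '[[0.2,0.014,0.026,-0.05,0.15],[0.2,0.014,0.026,-0.1,0.157],[0.2,0.014,0.026,-0.15,0.157],[0.2,0.014,0.026,-0.192,0.157],[0.2,0.014,0.026,-0.192,0.157],[0.2,0.014,0.026,-0.192,0.157]]'
python3 - <<'E'
from h import *
go([.477,-.008,.023],89)
for n,b in(("scene",(270,180,80,90)),):
    im=env.get_image(n)[:,:,::-1].copy();crop(im,*b,6,f'pics/{n}5.png')
E
```

```text
time_s: 5.35
position: [0.4738, -0.0093, 0.1139]
tool_rot: [[-0.001, -1.0, 0.018], [0.001, 0.018, 1.0], [-1.0, 0.001, 0.001]]
ft_force: [0.3, -0.2, 0.0]
grip_width: 0.0515
d [ 0.0909 -0.0033  0.0013] yaw -0.001 q6 -104.5 t 5.35
```

View pics/scene5.png

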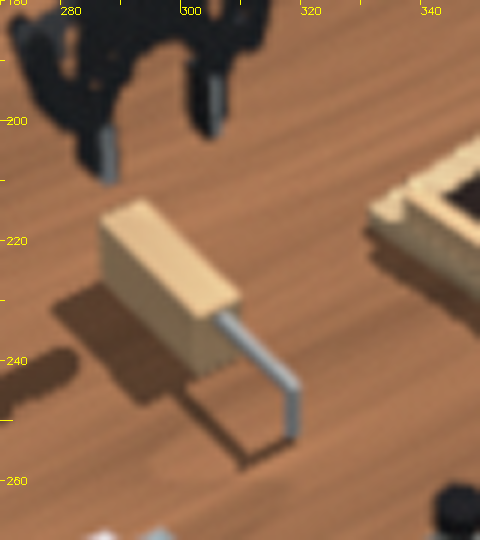

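```bash
python3 -m jog '[[0.2,0.03,-0.003,0.001,0],[0.2,0.06,-0.003,0.001,0],[0.2,0.08,-0.003,0.001,0],[0.2,0.091,-0.003,0.001,0],[0.2,0.091,-0.003,0.001,0],[-0.6,0.091,-0.003,0.001,0],[-0.6,0.091,-0.003,0.001,0],[-0.6,0.091,-0.003,0.001,0],[-0.6,0.091,-0.003,0.001,0],[-0.6,0.091,-0.003,0.001,0]]' 60
```

```text
time_s: 6.4
position: [0.478, -0.0077, 0.0244]
tool_rot: [[0.002, -1.0, 0.016], [-0.0, 0.016, 1.0], [-1.0, -0.002, -0.0]]
ft_force: [-0.3, 2.0, 6.5]
grip_width: 0.0274
```

```bash
python3 -m jog '[[-0.6,-0.03,0,0,0],[-0.6,-0.06,0,0,0],[-0.6,-0.07,0,0,0],[-0.6,-0.07,0,0,0]]'
python3 - <<'E'
from h import *
go([.515,-.226,.094],93.5)
np.set_printoptions(precision=4,suppress=True)
P=lambda u,z:onz('top',u[0],u[1],z)
a=P((389,229.6),.036);b=P((413,227.6),.036);d=b-a;print(a,b,np.degrees(np.arctan2(d[0],-d[1])),np.linalg.norm(d))
E
```

```text
time_s: 6.8
position: [0.4779, -0.0079, 0.0945]
tool_rot: [[0.003, -1.0, 0.016], [-0.001, 0.016, 1.0], [-1.0, -0.003, -0.001]]
ft_force: [0.4, 0.3, -2.0]
grip_width: 0.0275
d [ 0.0008 -0.0405 -0.2174] yaw -0.077 q6 -104.3 t 6.8
[ 0.6059 -0.1859  0.036 ] [ 0.6101 -0.2572  0.036 ] 3.362701319542194 0.07134351445476797
```

```bash
python3 -m jog '[[-0.6,0,-0.01,-0.035,-0.02],[-0.6,0,-0.02,-0.075,-0.04],[-0.6,0,-0.03,-0.115,-0.06],[-0.6,0,-0.04,-0.155,-0.077],[-0.6,0,-0.04,-0.195,-0.077],[-0.6,0,-0.04,-0.217,-0.077],[-0.6,0,-0.04,-0.217,-0.077],[-0.6,0,-0.04,-0.217,-0.077]]'
python3 - <<'E'
from h import *
for n,b in(("scene",(190,230,130,100)),("top",(350,190,110,100))):
    im=env.get_image(n)[:,:,::-1].copy();cv2.imwrite(f'pics/{n}6r.png',im);crop(im,*b,6,f'pics/{n}6.png')
E
```

```text
time_s: 7.6
position: [0.5134, -0.225, 0.0919]
tool_rot: [[-0.002, -0.998, -0.06], [0.002, -0.06, 0.998], [-1.0, 0.002, 0.002]]
ft_force: [0.1, 0.6, -0.5]
grip_width: 0.0272
```

View pics/scene6.png

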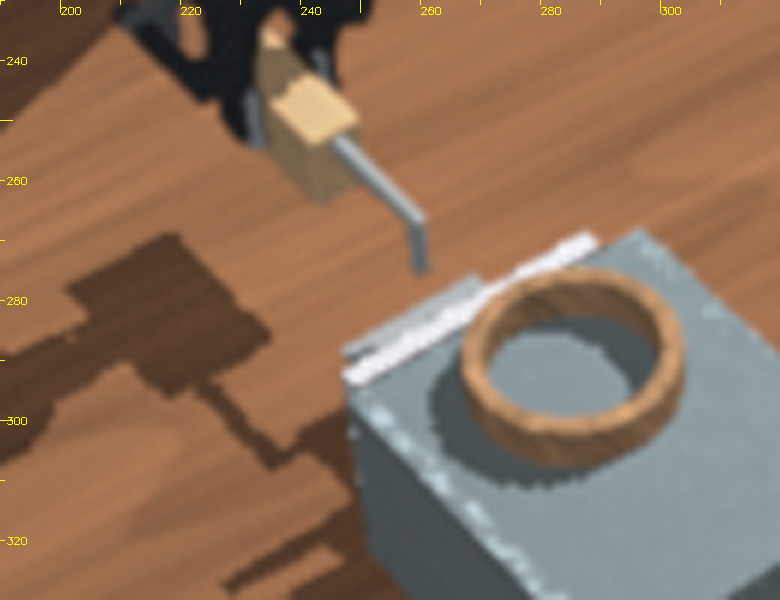

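View pics/top6.png

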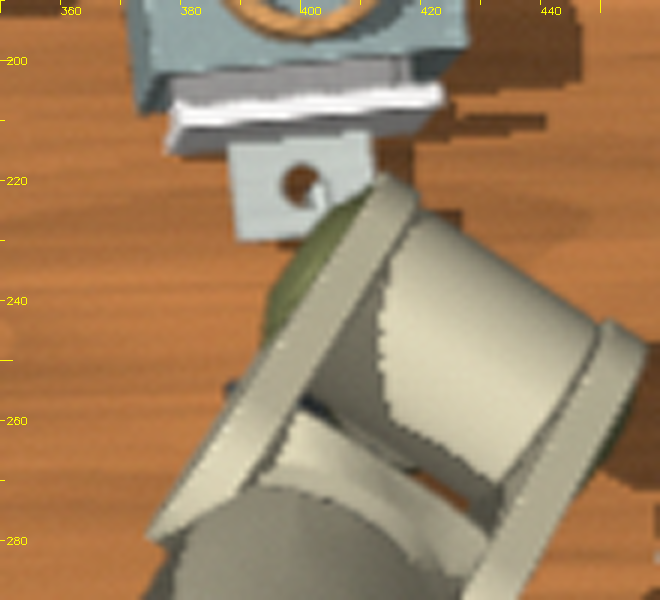

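Run:
```python
from h import *
np.set_printoptions(precision=4,suppress=True)
print(onz('scene',259.7,274.8,.0695))
print('rodend top',onz('top',402.3,220.3,.1055))
o=env.observe();R=o['tool_rot'];f=-R[:,1]
print('kin',o['position']+f*(.105))
g=env.get_image('top')
g=cv2.cvtColor(g,cv2.COLOR_RGB2GRAY);print(g[213:230,392:408])
```

```text
[ 0.6179 -0.2159  0.0695]
rodend top [ 0.6207 -0.2155  0.1055]
kin [ 0.6185 -0.2177  0.0924]
[[132 132 132 131 132 175 192 193 192 194 196 195 195 196 195 197]
 [194 192 194 193 193 196 195 195 196 196 196 194 196 198 196 197]
 [194 194 194 194 195 196 195 196 196 196 196 196 197 197 200 200]
 [194 194 196 195 196 196 192 187 185 188 196 200 200 200 201 201]
 [195 196 196 197 197 191 167 128 117 143 176 197 203 200 200 203]
 [198 197 199 198 196 157 100  71  72  78 110 175 199 199 198 199]
 [197 196 196 196 177 116  75  69  70  72  84 150 184 195 197 199]
 [195 195 195 196 163 101  72  68  67  77 141 160 160 190 199 199]
 [196 196 196 198 164  97  63  63  68  95 210 210 159 185 198 200]
 [196 196 196 196 176 118  76  67  94 120 194 204 155 180 190 187]
 [196 195 196 197 196 164 114  81  99 123 195 211 166 173 144 124]
 [193 194 192 193 193 194 169 137 130 135 194 218 161 126  99  84]
 [192 192 192 193 194 192 193 193 194 196 194 182 121  84  87  90]
 [196 199 197 199 198 197 199 199 198 201 179 119  87  90  92  87]
 [198 199 200 199 200 199 199 200 198 192 138  94  91  95  98  94]
 [197 198 196 195 191 190 187 186 184 148 103  94  96 101  94 104]
 [182 180 178 181 162 151 135 126 125 100  93 101 103 108 106 146]]
```

```bash
python3 -m jog '[[-0.6,0,-0.007,-0.002,0],[-0.6,0,-0.014,-0.003,0],[-0.6,0,-0.014,-0.003,0],[-0.6,0.012,-0.014,-0.003,0],[-0.6,0.024,-0.014,-0.003,0],[-0.6,0.036,-0.014,-0.003,0],[-0.6,0.036,-0.014,-0.003,0]]'
python3 - <<'E'
from h import *
for n,b in(("scene",(190,230,130,100)),("top",(350,190,110,100))):
    im=env.get_image(n)[:,:,::-1].copy();cv2.imwrite(f'pics/{n}7r.png',im);crop(im,*b,6,f'pics/{n}7.png')
E
```

```text
time_s: 8.45
position: [0.5271, -0.227, 0.055]
tool_rot: [[-0.004, -0.998, -0.061], [0.002, -0.061, 0.998], [-1.0, 0.003, 0.003]]
ft_force: [-0.0, 0.6, -1.4]
grip_width: 0.0276
```

View pics/top7.png

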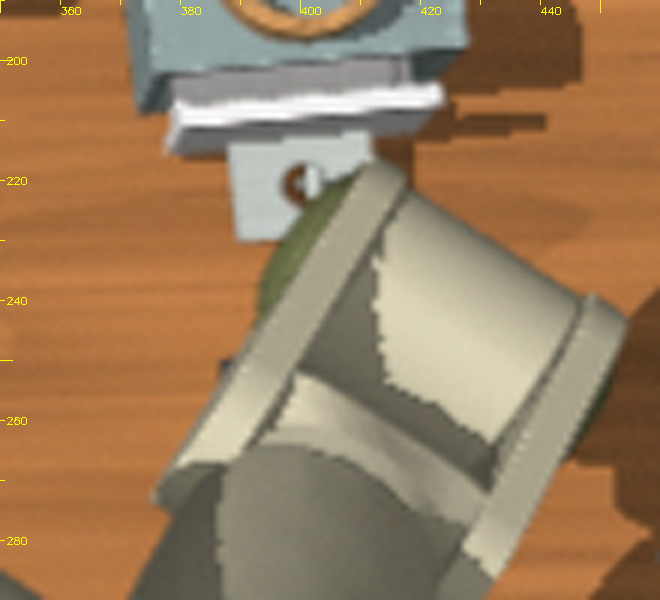

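View pics/scene7.png

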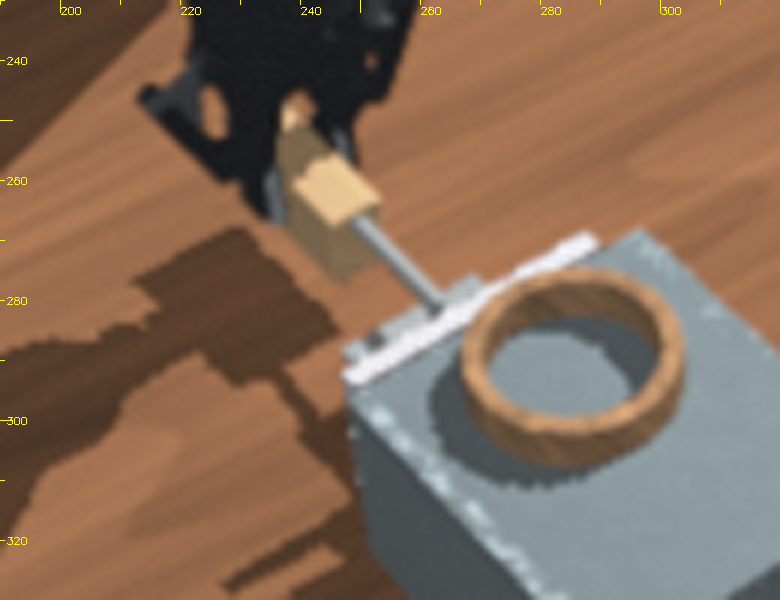

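The rod end at (401.5,217), corrected for its height, lies right over the hole centre (400,220.5). I'll lower it.

```bash
python3 -m jog '[[-0.6,0.007,0,0,0],[-0.6,0.0135,0,0,0],[-0.6,0.0135,0,0,0],[-0.6,0.0135,0,0,0]]'
python3 - <<'E'
from h import *
go([.527-.05*.998,-.227-.05*.06,.0414],93.5)
E
```

```text
time_s: 8.95
position: [0.5282, -0.2276, 0.0437]
tool_rot: [[-0.0, -0.998, -0.061], [0.0, -0.061, 0.998], [-1.0, 0.0, 0.0]]
ft_force: [-0.1, -0.6, -1.0]
grip_width: 0.0269
d [0.0023 0.0511 0.0007] yaw 0.0 q6 -128.6 t 8.95
```

```bash
python3 -m jog '[[-0.6,0.001,0.004,0,0],[-0.6,0.001,0.008,0,0],[-0.6,0.001,0.013,0,0],[-0.6,0.001,0.019,0,0],[-0.6,0.001,0.025,0,0],[-0.6,0.001,0.031,0,0],[-0.6,0.001,0.037,0,0],[-0.6,0.001,0.043,0,0],[-0.6,0.001,0.049,0,0],[-0.6,0.001,0.054,0,0]]'
python3 - <<'E'
from h import *
for n,b in(("scene",(190,220,130,110)),("top",(350,190,110,110))):
    im=env.get_image(n)[:,:,::-1].copy();cv2.imwrite(f'pics/{n}8r.png',im);crop(im,*b,5,f'pics/{n}8.png')
E
```

```text
time_s: 9.95
position: [0.4738, -0.231, 0.0429]
tool_rot: [[0.0, -0.998, -0.061], [-0.0, -0.061, 0.998], [-1.0, -0.0, -0.0]]
ft_force: [2.4, -0.8, -1.9]
grip_width: 0.0271
```

View pics/top8.png

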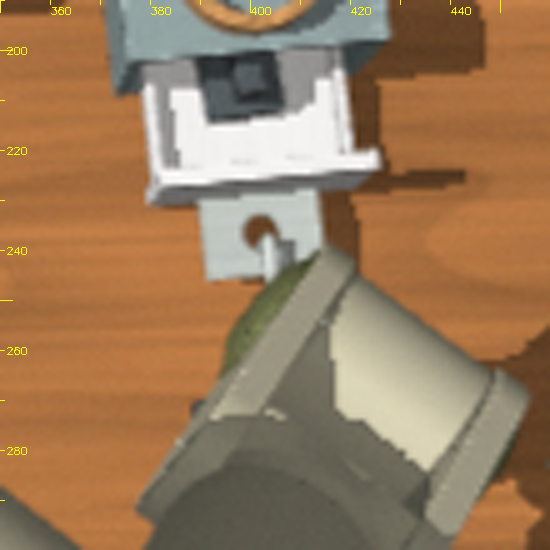

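View pics/scene8.png

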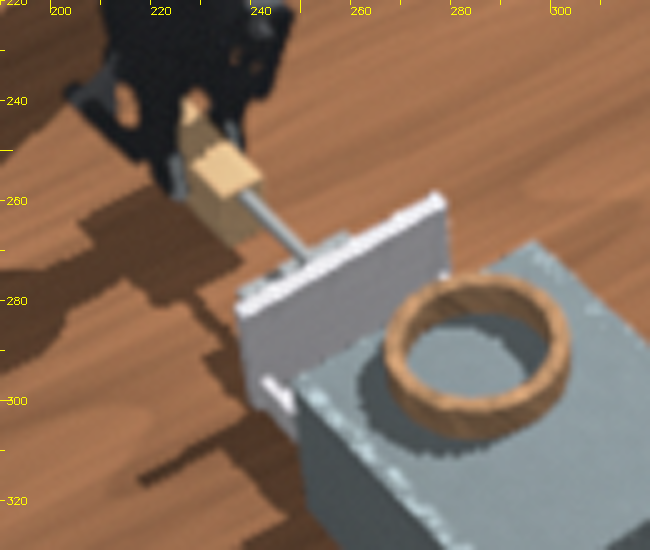

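The tray has come out about 47 mm: the hole is now at (399,236), the hook is seated in it, and the pull is 2.4 N. I'll continue towards the stop.

```bash
python3 -m jog '[[-0.6,0.001,0.006,0,0],[-0.6,0.001,0.012,0,0],[-0.6,0.001,0.018,0,0],[-0.6,0.001,0.024,0,0],[-0.6,0.001,0.03,0,0],[-0.6,0.001,0.036,0,0],[-0.6,0.001,0.042,0,0],[-0.6,0.001,0.048,0,0],[-0.6,0.001,0.054,0,0],[-0.6,0.001,0.06,0,0],[-0.6,0.001,0.065,0,0],[-0.6,0.001,0.07,0,0],[-0.6,0.001,0.074,0,0],[-0.6,0.001,0.077,0,0],[-0.6,0.001,0.079,0,0]]'
```

```text
time_s: 11.55
position: [0.403, -0.2373, 0.0429]
tool_rot: [[0.018, -0.998, -0.06], [-0.006, -0.06, 0.998], [-1.0, -0.018, -0.007]]
ft_force: [62.1, 14.7, -17.6]
grip_width: 0.027
```

```bash
python3 -m jog '[[-0.6,0,0.002,0,0],[-0.6,0,0.004,0,0],[-0.6,0,0.006,0,0]]'
```

```text
time_s: 11.85
position: [0.3999, -0.2388, 0.0437]
tool_rot: [[0.025, -0.998, -0.06], [-0.01, -0.06, 0.998], [-1.0, -0.024, -0.012]]
ft_force: [76.2, 15.8, -15.4]
grip_width: 0.0269
```

It is on the stop and the pull is 76 N, harder than I wanted. I'll relieve it now.

```bash
python3 -m jog '[[-0.6,0,-0.006,0,0],[-0.6,0,-0.012,0,0],[-0.6,0,-0.018,0,0],[-0.6,0,-0.018,0,0]]'
python3 - <<'E'
from h import *
np.set_printoptions(precision=3,suppress=True)
for n,b in(("scene",(190,220,130,110)),("top",(350,190,110,110))):
    im=env.get_image(n)[:,:,::-1].copy();cv2.imwrite(f'pics/{n}9r.png',im);crop(im,*b,5,f'pics/{n}9.png')
o=env.observe();print(o['ft_force'],o['wrist_torque'])
E
```

```text
time_s: 12.25
position: [0.4072, -0.2346, 0.0415]
tool_rot: [[-0.001, -0.998, -0.062], [0.001, -0.062, 0.998], [-1.0, 0.001, 0.001]]
ft_force: [0.2, 0.5, -1.6]
grip_width: 0.0271
[ 0.14   0.461 -1.348] [ 0.012 -0.005  0.008]
```

View pics/top9.png

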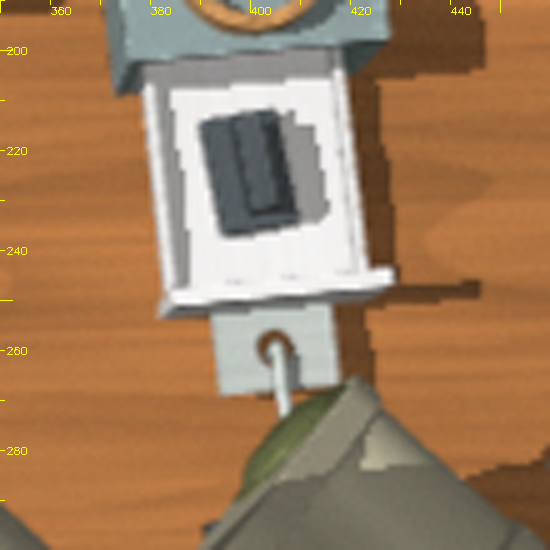

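View pics/scene9.png

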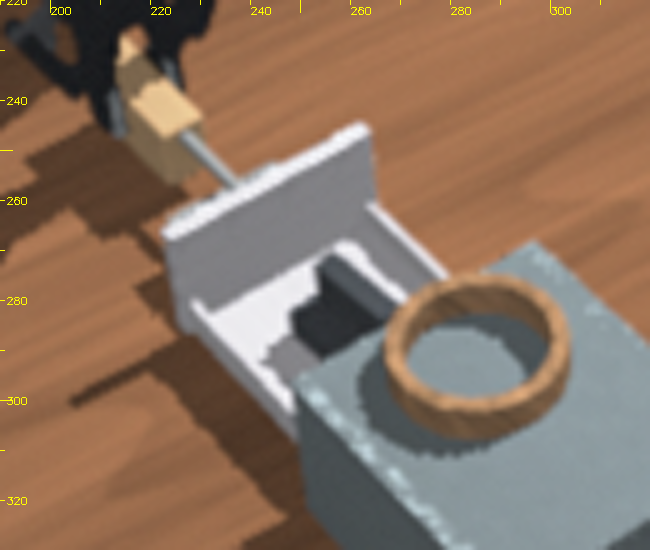

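The tray is fully out, with its hole at (402.5,259.5) and the weight visible at (398,225). The rod end sits inside the hole, so I'll lift it straight out.

```bash
python3 -m jog '[[-0.6,-0.008,0,0,0],[-0.6,-0.016,0,0,0],[-0.6,-0.024,0,0,0],[-0.6,-0.032,0,0,0],[-0.6,-0.045,0,0,0],[-0.6,-0.07,0,0,0],[-0.6,-0.07,0,0,0]]'
python3 - <<'E'
from h import *
np.set_printoptions(precision=4,suppress=True)
print(onz('top',402.5,259.5,.036))
for n,b in(("scene",(170,180,130,110)),("top",(350,190,110,110))):
    im=env.get_image(n)[:,:,::-1].copy();cv2.imwrite(f'pics/{n}10r.png',im);crop(im,*b,5,f'pics/{n}10.png')
go([.46,-.01,.111],89)
E
```

```text
time_s: 13.05
position: [0.4083, -0.2358, 0.1146]
tool_rot: [[0.004, -0.998, -0.061], [-0.004, -0.061, 0.998], [-1.0, -0.004, -0.004]]
ft_force: [0.4, 0.3, -1.9]
grip_width: 0.0278
[ 0.5161 -0.2217  0.036 ]
d [ 0.001  -0.0663  0.2213] yaw 0.079 q6 -137.9 t 13.15
```

View pics/scene10.png

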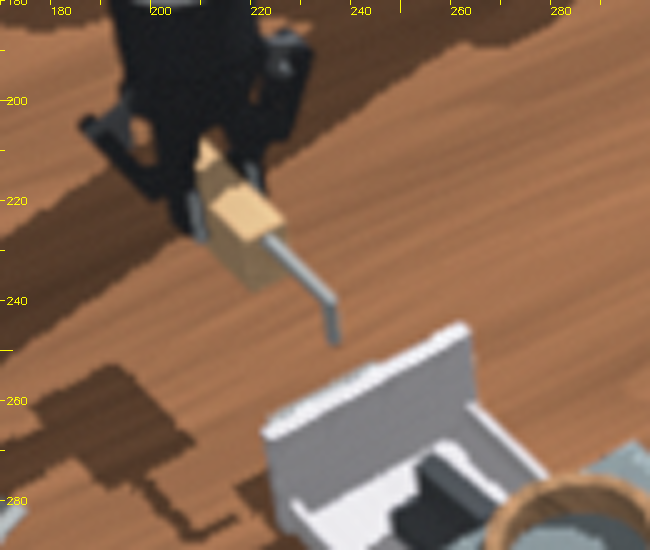

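View pics/top10.png

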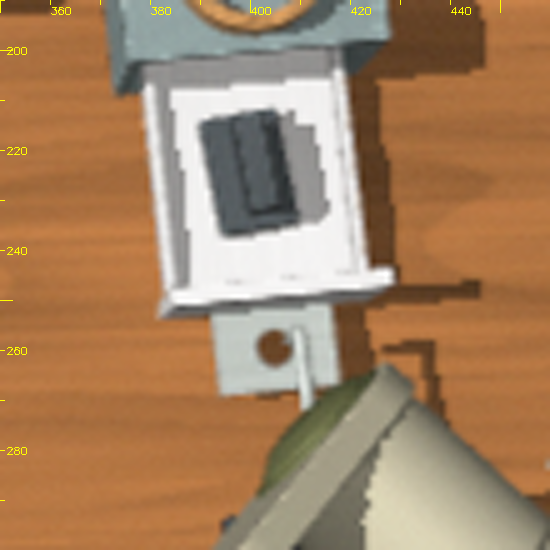

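Run:
```python
from h import *
np.set_printoptions(precision=4,suppress=True)
P=lambda u,z:onz('top',u[0],u[1],z)
fl,fr,bl,br=[P(u,.1) for u in((375.1,201.9),(427.1,196.9),(369.1,143.5),(420.1,138.5))]
print(fl,fr,bl,br)
f=(fl+fr)/2;b=(bl+br)/2;x=b-f;print(np.linalg.norm(x),np.linalg.norm(fl-fr),np.degrees(np.arctan2(x[1],x[0])));x/=np.linalg.norm(x)
img=cv2.imread('pics/top10r.png',0)
def cen(g,x0,x1,y0,y1,th):
    w=np.clip(th-g[y0:y1,x0:x1].astype(float),0,None);yy,xx=np.mgrid[y0:y1,x0:x1];return (w*xx).sum()/w.sum(),(w*yy).sum()/w.sum()
for nm,g,a in(('0',cv2.imread('pics/top0.png',0),(393,406,215,227)),('now',img,(397,408,253,266))):
    c=cen(g,*a,185);h=P(c,.036);print(nm,c,h,(h-f)@x)
# weight bits
hsv=cv2.imread('pics/top10r.png');print(img[210:240:2,384:416:2])
```

```text
[ 0.6768 -0.1414  0.1   ] [ 0.6875 -0.2901  0.1   ] [ 0.8501 -0.1307  0.1   ] [ 0.8611 -0.279   0.1   ]
0.1737336941972094 0.14903417641959535 3.588103770814622
0 (np.float64(399.9577527095775), np.float64(220.5206812652068)) [ 0.6324 -0.2196  0.036 ] -0.049938374164439366
now (np.float64(404.2730769230769), np.float64(259.1617788461538)) [ 0.517 -0.227  0.036] -0.16555040467105464
[[225 237 239 238 241 240 239 241 241 240 234 239 241 240 239 239]
 [147 239 238 238 234 232 227 154 138  88  98 220 146 239 239 240]
 [148 239 239 146  91  91  76  92  93  74  68 131 146 231 230 240]
 [147 239 239 118  90  89  71  89  91  80  53 122 146 148 145 241]
 [148 239 240 135  92  91  76  84  93  94  53  85 144 146 145 238]
 [148 224 240 181  94  89  85  92  90  90  55  57 146 148 149 226]
 [149 224 239 204  86  91  91  73  90  89  66  56 139 148 148 227]
 [149 148 240 240  94  91  91  69  93  89  65  55 134 149 146 146]
 [147 147 240 242 115  90  93  72  89  89  86  52 118 150 149 148]
 [147 150 240 241 159  92  91  76  86  88  91  51  82 150 147 146]
 [146 149 241 241 180  92  90  83  87  88  85  55  55 150 149 148]
 [146 150 241 240 212  84  93  92  56  54  59  64  67 135 149 147]
 [157 151 241 241 240  96  93  94  92  88  86  88  80 164 182 232]
 [170 150 227 241 240 130  73  77 105 160 184 232 244 242 243 243]
 [172 149 227 241 240 241 241 242 242 241 244 243 243 243 243 243]]
```

The unit's measured size agrees (173.7 × 149 mm). The hole now lies 165.6 mm in front of the unit, which is 130.6 mm of travel, so the tray is at its stop. Next the hook goes back to its place near (0.46,-0.01).

```bash
python3 -m jog '[[-0.6,0,0,0.04,0.02],[-0.6,0,0,0.08,0.04],[-0.6,0,-0.01,0.12,0.06],[-0.6,0,-0.025,0.16,0.079],[-0.6,0,-0.045,0.2,0.079],[-0.6,0,-0.066,0.221,0.079],[-0.6,0.03,-0.066,0.221,0.079],[-0.6,0.06,-0.066,0.221,0.079],[-0.6,0.075,-0.066,0.221,0.079],[-0.6,0.08,-0.066,0.221,0.079],[-0.6,0.08,-0.066,0.221,0.079]]'
python3 - <<'E'
from h import *
go([.46,-.01,.0244],89)
for n,b in(("scene",(230,170,130,110)),):
    im=env.get_image(n)[:,:,::-1].copy();crop(im,*b,6,f'pics/{n}11.png')
E
```

```text
time_s: 14.25
position: [0.4593, -0.0103, 0.0311]
tool_rot: [[-0.002, -1.0, 0.018], [0.001, 0.018, 1.0], [-1.0, 0.002, 0.001]]
ft_force: [0.2, 0.3, -0.6]
grip_width: 0.0269
d [ 0.0067 -0.0007  0.0003] yaw -0.0 q6 -105.1 t 14.25
```

View pics/scene11.png

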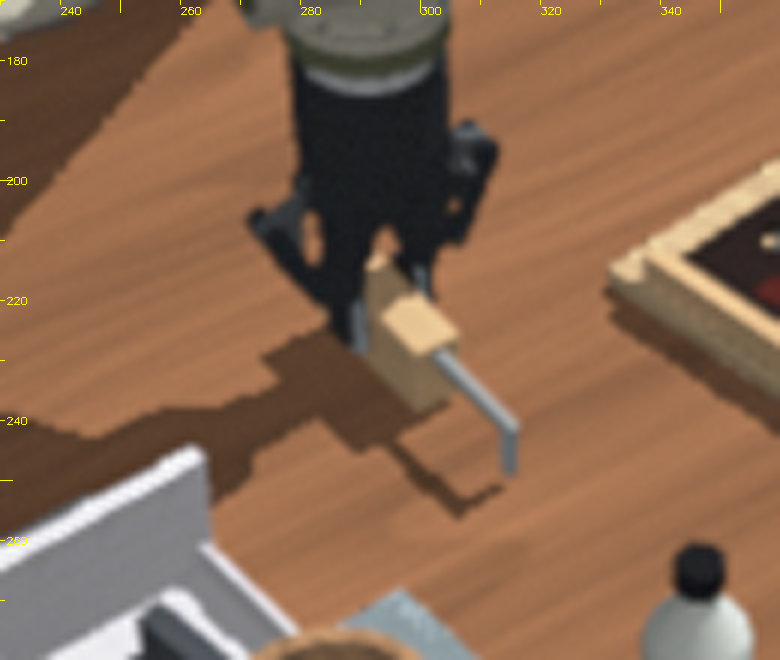

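```bash
python3 -m jog '[[-0.6,0.003,0,0,0],[-0.6,0.005,0,0,0],[-0.6,0.006,0,0,0],[-0.6,0.006,0,0,0]]'
```

```text
time_s: 14.7
position: [0.4598, -0.0104, 0.0259]
tool_rot: [[0.0, -1.0, 0.018], [-0.0, 0.018, 1.0], [-1.0, -0.0, -0.0]]
ft_force: [-0.1, -0.2, -1.3]
grip_width: 0.0268
```

```bash
python3 -m jog '[[-0.6,0.001,0,0,0],[-0.6,0.002,0,0,0],[-0.6,0.002,0,0,0]]'
```

```text
time_s: 15.0
position: [0.4596, -0.0101, 0.0249]
tool_rot: [[0.001, -1.0, 0.017], [-0.0, 0.017, 1.0], [-1.0, -0.001, -0.0]]
ft_force: [-5.4, 3.2, 13.1]
grip_width: 0.027
```

The hook is on the table. I'll release it and rise.

```bash
python3 -m jog '[[0.1,-0.001,0,0,0],[0.1,-0.001,0,0,0],[0.1,-0.001,0,0,0],[0.1,-0.001,0,0,0],[0.1,-0.03,0,0,0],[0.1,-0.06,0,0,0],[0.1,-0.1,0,0,0],[0.1,-0.14,0,0,0],[0.1,-0.15,0,0,0]]'
python3 - <<'E'
from h import *
for n,b in(("scene",(250,170,180,110)),("top",(220,190,220,110))):
    im=env.get_image(n)[:,:,::-1].copy();cv2.imwrite(f'pics/{n}12r.png',im);crop(im,*b,4 if n=="scene" else 3,f'pics/{n}12.png')
E
```

```text
time_s: 15.9
position: [0.461, -0.0106, 0.1774]
tool_rot: [[0.006, -1.0, 0.018], [-0.002, 0.018, 1.0], [-1.0, -0.006, -0.002]]
ft_force: [-0.0, 0.0, -0.1]
grip_width: 0.0472
```

View pics/scene12.png

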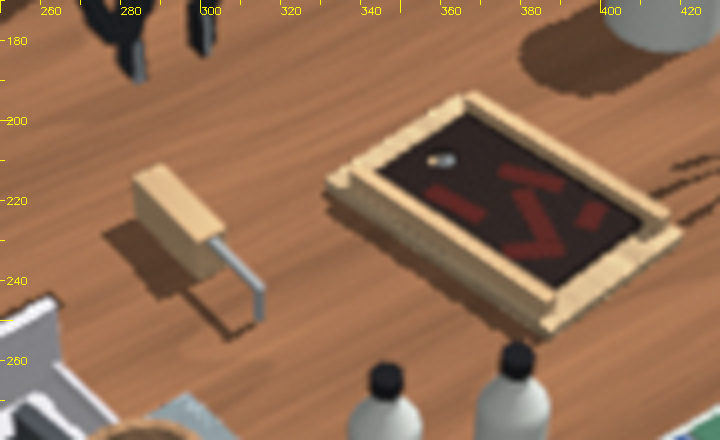

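View pics/top12.png

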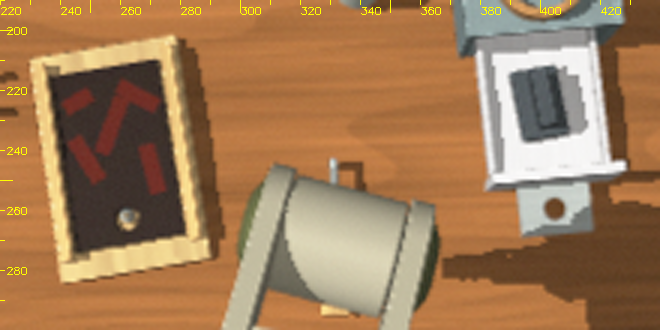

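Run:
```python
from h import *
im=cv2.imread('pics/top12r.png');im=np.clip(im.astype(float)*2,0,255).astype('uint8')
crop(im,380,205,35,38,15,'pics/w12.png')
im=cv2.imread('pics/scene12r.png');im=np.clip(im.astype(float)*2,0,255).astype('uint8')
crop(im,215,235,80,70,9,'pics/ws12.png')
```

```text
(no output)
```

View pics/w12.png

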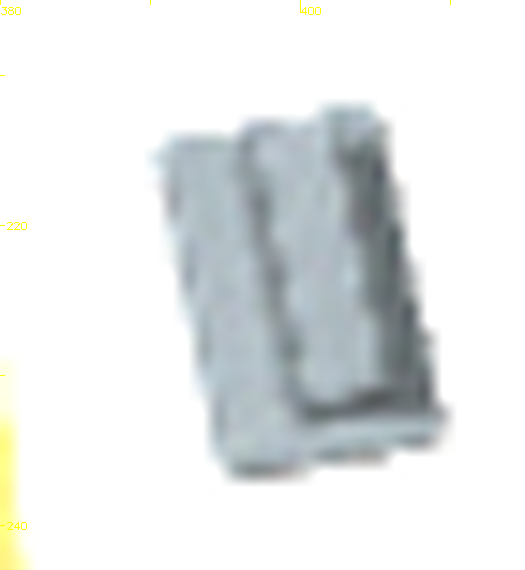

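View pics/ws12.png

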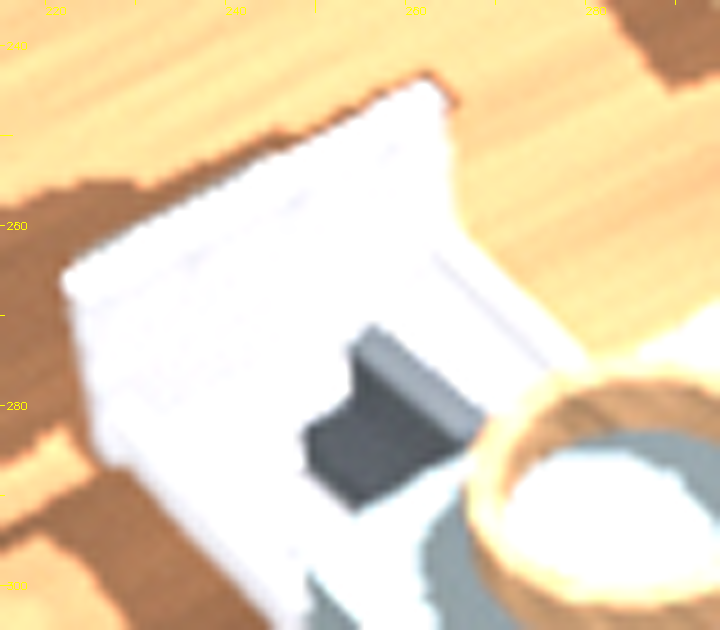

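Run:
```python
from h import *
np.set_printoptions(precision=4,suppress=True)
c=lambda x,y:(379.5+x/15,204.5+y/15)
def rect(pts,z,nm):
    q=np.array([onz('top',*c(*p),z) for p in pts]) # FL,FR,NR,NL
    m=q.mean(0);x=(q[0]+q[1]-q[2]-q[3])[:2]
    print(nm,m,'len',np.linalg.norm(q[0]-q[3]),np.linalg.norm(q[1]-q[2]),'wid',np.linalg.norm(q[0]-q[1]),np.linalg.norm(q[3]-q[2]),'yaw',np.degrees(np.arctan2(x[1],x[0])))
rect([(165,140),(378,108),(443,430),(228,474)],.037,'base')
rect([(247,127),(328,118),(383,393),(300,408)],.067,'rib')
s=lambda x,y:(214.5+x/9,234.5+y/9)
print('scene rib near end mid', onz('scene',*s(362,337),.067))
# board/panel now
P=lambda u,z:onz('top',u[0],u[1],z)
g=cv2.imread('pics/top12r.png');crop(g,225,195,70,95,8,'pics/b12.png')
```

```text
base [ 0.6228 -0.2183  0.037 ] len 0.06782918798282138 0.06556512012856626 wid 0.04277166757027655 0.04335526004199655 yaw 8.303086364315963
rib [ 0.6228 -0.2161  0.067 ] len 0.055915464850475625 0.054827945621542966 wid 0.01582505232736025 0.016315611511847062 yaw 8.236026323878738
scene rib near end mid [ 0.5994 -0.2203  0.067 ]
```

View pics/b12.png

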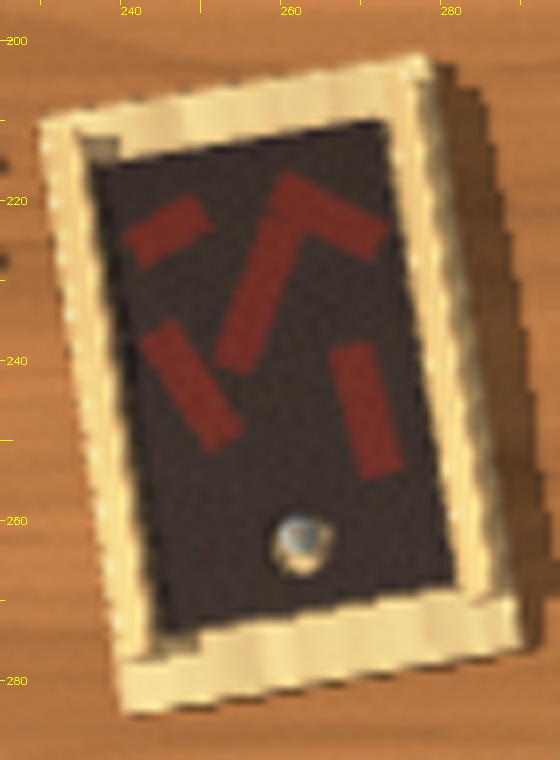

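Run:
```python
from h import *
np.set_printoptions(precision=4,suppress=True)
c=lambda x,y:(224.5+x/8,194.5+y/8)
q=np.array([onz('top',*c(*p),.021) for p in((95,165),(385,120),(455,583),(165,632))]);m=q.mean(0)
x=(q[0]+q[1]-q[2]-q[3])[:2];print(m,np.linalg.norm(q[0]-q[3]),np.linalg.norm(q[1]-q[2]),np.linalg.norm(q[0]-q[1]),np.linalg.norm(q[2]-q[3]),np.degrees(np.arctan2(x[1],x[0])))
h=onz('top',*c(301,545),.021);print('hole',h,np.linalg.norm(h-m))
r=np.array([onz('top',*c(*p),z) for p,z in(((40,120),.03),((437,58),.03))]);print('far mid',r.mean(0))
n=np.array([onz('top',*c(*p),.012) for p in((125,715),(525,648))]);print('near',n,n.mean(0))
go([.6228,-.217,.14],98.3)
```

```text
[0.5833 0.2023 0.021 ] 0.17860997624111669 0.1772721294405839 0.11050730133305374 0.10885951368642179 8.168748321626905
hole [0.5186 0.1929 0.021 ] 0.06542787703881199
far mid [0.69  0.214 0.03 ]
near [[0.4576 0.26   0.012 ]
 [0.4789 0.1108 0.012 ]] [0.4682 0.1854 0.012 ]
d [ 0.0355 -0.1661 -0.2036] yaw -0.163 q6 -105.1 t 16.0
```

The panel measures 178 × 110 mm with its centre at (0.583, 0.202), and the hole lies 65.4 mm from it, which agrees. The weight's rib is at (0.623, -0.217) with a yaw of 8.3°. Moving there.

```bash
python3 -m jog '[[0.1,0,-0.03,-0.035,-0.08],[0.1,0,-0.06,-0.07,-0.163],[0.1,0,-0.09,-0.105,-0.163],[0.1,0,-0.12,-0.14,-0.163],[0.1,0,-0.15,-0.18,-0.163],[0.1,0.035,-0.166,-0.2035,-0.163],[0.1,0.035,-0.166,-0.2035,-0.163],[0.1,0.035,-0.166,-0.2035,-0.163]]'
python3 - <<'E'
from h import *
go([.6228,-.217,.055],98.3)
for n,b in(("scene",(200,200,120,110)),):
    im=env.get_image(n)[:,:,::-1].copy();crop(im,*b,6,f'pics/{n}13.png')
E
```

```text
time_s: 16.8
position: [0.6213, -0.2165, 0.1359]
tool_rot: [[-0.004, -0.99, -0.144], [0.003, -0.144, 0.99], [-1.0, 0.004, 0.003]]
ft_force: [-0.7, -0.6, 0.6]
grip_width: 0.0468
d [ 0.0809 -0.0017 -0.0009] yaw -0.0 q6 -127.8 t 16.8
```

View pics/scene13.png

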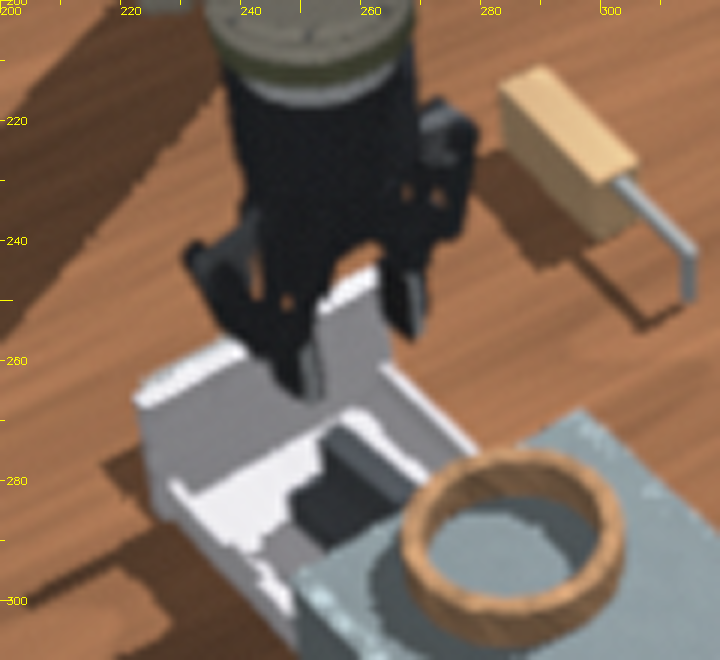

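```bash
python3 -m jog '[[0.1,0.025,-0.001,-0.001,0],[0.1,0.05,-0.001,-0.001,0],[0.1,0.07,-0.001,-0.001,0],[0.1,0.078,-0.001,-0.001,0],[0.1,0.078,-0.001,-0.001,0],[0.1,0.078,-0.001,-0.001,0]]'
```

```text
time_s: 17.45
position: [0.6238, -0.2175, 0.0623]
tool_rot: [[0.002, -0.989, -0.145], [-0.001, -0.145, 0.989], [-1.0, -0.002, -0.001]]
ft_force: [-0.1, 0.2, -0.4]
grip_width: 0.0473
```

```bash
python3 -m jog '[[0.1,0.005,0,0,0],[0.1,0.0075,0,0,0],[0.1,0.0075,0,0,0],[-0.9,0.0075,0,0,0],[-0.9,0.0075,0,0,0],[-0.9,0.0075,0,0,0],[-0.9,0.0075,0,0,0],[-0.9,0.0075,0,0,0],[-0.9,0.0075,0,0,0]]' 80;  python3 - <<'E'
from h import *
im=env.get_image("scene")[:,:,::-1].copy();crop(im,200,200,120,110,6,f'pics/scene14.png')
E
```

```text
time_s: 18.35
position: [0.6234, -0.2176, 0.0536]
tool_rot: [[0.0, -0.989, -0.145], [-0.0, -0.145, 0.989], [-1.0, -0.0, -0.0]]
ft_force: [-0.9, 1.3, 4.5]
grip_width: 0.0145
```

View pics/scene14.png

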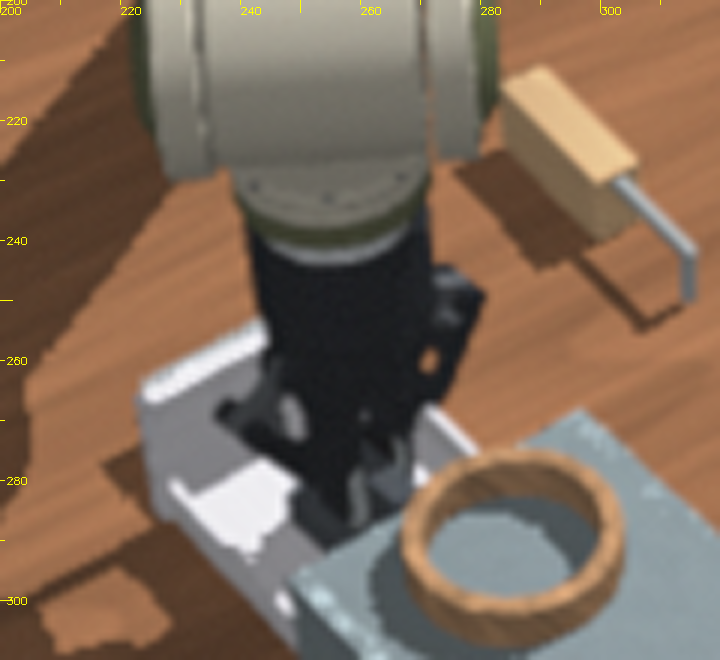

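Gripped at 14.5 mm (rib 16 mm). Lift.

```bash
python3 -m jog '[[-0.9,-0.006,0,0,0],[-0.9,-0.015,0,0,0],[-0.9,-0.03,0,0,0],[-0.9,-0.05,0,0,0],[-0.9,-0.075,0,0,0],[-0.9,-0.1,0,0,0],[-0.9,-0.12,0,0,0],[-0.9,-0.12,0,0,0],[-0.9,-0.12,0,0,0]]';  python3 - <<'E'
from h import *
im=env.get_image("scene")[:,:,::-1].copy();crop(im,180,170,140,120,5,f'pics/scene15.png')
go([.583,.202,.17],98.2)
E
```

```text
time_s: 19.3
position: [0.6229, -0.2174, 0.1726]
tool_rot: [[-0.001, -0.989, -0.145], [0.001, -0.145, 0.989], [-1.0, 0.001, 0.001]]
ft_force: [0.3, -0.8, -5.4]
grip_width: 0.0145
d [ 0.0024 -0.0214  0.4207] yaw 0.002 q6 -127.8 t 19.35
```

View pics/scene15.png

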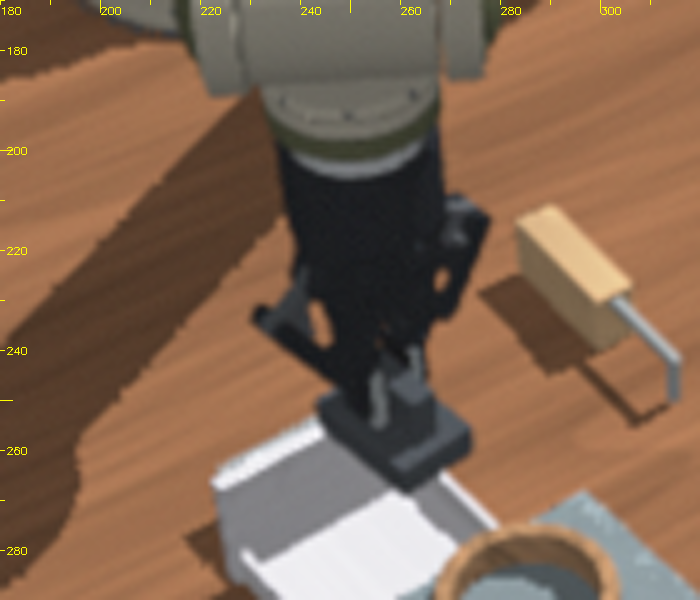

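```bash
python3 -m jog '[[-0.9,0,-0.001,0.02,0],[-0.9,0,-0.003,0.05,0],[-0.9,0,-0.005,0.085,0],[-0.9,0,-0.007,0.12,0],[-0.9,0,-0.009,0.16,0],[-0.9,0,-0.011,0.2,0],[-0.9,0,-0.013,0.24,0],[-0.9,0,-0.015,0.28,0],[-0.9,0,-0.017,0.315,0],[-0.9,0,-0.019,0.35,0],[-0.9,0,-0.02,0.385,0],[-0.9,0,-0.021,0.41,0],[-0.9,0,-0.0215,0.4205,0],[-0.9,0,-0.0215,0.4205,0],[-0.9,0,-0.0215,0.4205,0]]';  python3 - <<'E'
from h import *
im=env.get_image("scene")[:,:,::-1].copy();crop(im,310,130,130,120,5,f'pics/scene16.png')
go([.583,.202,.062],98.2)
E
```

```text
time_s: 20.85
position: [0.5836, 0.2009, 0.1728]
tool_rot: [[-0.001, -0.99, -0.145], [-0.001, -0.145, 0.99], [-1.0, 0.001, -0.0]]
ft_force: [0.0, -0.5, -4.7]
grip_width: 0.0144
d [0.111  0.0004 0.0016] yaw 0.001 q6 -90.3 t 20.9
```

View pics/scene16.png

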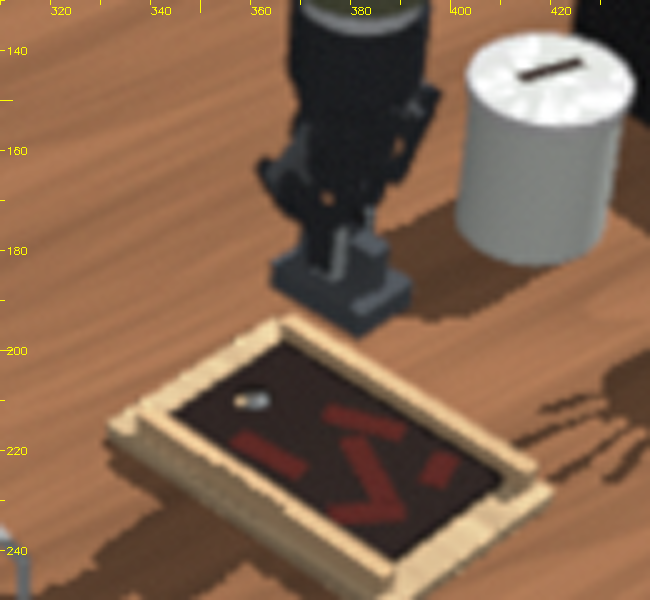

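```bash
python3 -m jog '[[-0.9,0.025,0,0.001,0],[-0.9,0.05,0,0.001,0],[-0.9,0.075,0,0.001,0],[-0.9,0.095,0,0.001,0],[-0.9,0.104,0,0.001,0],[-0.9,0.104,0,0.001,0],[-0.9,0.104,0,0.001,0]]';  python3 - <<'E'
from h import *
im=env.get_image("scene")[:,:,::-1].copy();crop(im,310,160,120,100,6,f'pics/scene17.png')
go([.583,.202,.0576],98.2)
E
```

```text
time_s: 21.6
position: [0.5842, 0.2022, 0.0703]
tool_rot: [[0.002, -0.99, -0.144], [0.0, -0.144, 0.99], [-1.0, -0.002, -0.0]]
ft_force: [0.5, 0.4, -4.3]
grip_width: 0.0143
d [ 0.013   0.0013 -0.0001] yaw 0.002 q6 -90.1 t 21.65
```

View pics/scene17.png

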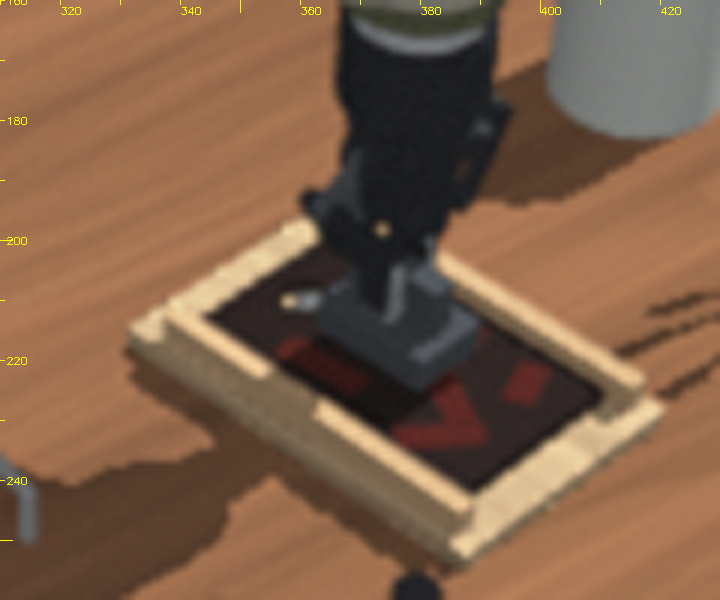

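Run:
```python
from h import *
np.set_printoptions(precision=4,suppress=True)
c=lambda x,y:(309.5+x/6,159.5+y/6)
z=.0337
A,B,C=[onz('scene',*c(*p),z) for p in((422,391),(318,332),(480,350))]
print(A,B,C,np.linalg.norm(A-B),np.linalg.norm(A-C)); print('centre est',(B+C)/2)
```

```text
[0.6205 0.1904 0.0337] [0.556  0.1766 0.0337] [0.6139 0.2336 0.0337] 0.06602355201035372 0.04372729171406011
centre est [0.5849 0.2051 0.0337]
```

The weight's estimated centre in the scene view is (0.585, 0.205), within 3 mm of the panel's centre. Lowering gently.

```bash
python3 -m jog '[[-0.9,0.003,0.001,-0.001,0],[-0.9,0.006,0.001,-0.001,0],[-0.9,0.008,0.001,-0.001,0],[-0.9,0.009,0.001,-0.001,0],[-0.9,0.0105,0.001,-0.001,0],[-0.9,0.0105,0.001,-0.001,0]]'
```

```text
time_s: 22.25
position: [0.5826, 0.2015, 0.0586]
tool_rot: [[-0.0, -0.989, -0.145], [-0.0, -0.145, 0.989], [-1.0, 0.0, -0.0]]
ft_force: [-0.4, 0.5, -4.0]
grip_width: 0.0148
```

```bash
python3 -m jog '[[-0.9,0.001,0,0,0],[-0.9,0.0015,0,0,0],[-0.9,0.0015,0,0,0]]'
```

```text
time_s: 22.55
position: [0.5828, 0.2015, 0.0577]
tool_rot: [[0.0, -0.989, -0.145], [0.0, -0.145, 0.989], [-1.0, -0.001, 0.0]]
ft_force: [-1.2, -0.6, -0.9]
grip_width: 0.0148
```

The panel now carries the weight, since the force went from -4.7 to -0.9 N. Release and rise, away from everything.

```bash
python3 -m jog '[[-0.9,0.0005,0,0,0],[-0.2,0.0005,0,0,0],[-0.2,0.0005,0,0,0],[-0.1,0.0005,0,0,0],[-0.1,0.0005,0,0,0],[-0.1,-0.02,0,0,0],[-0.1,-0.05,0,0,0],[-0.1,-0.09,0,0,0],[-0.1,-0.13,0,0,0],[-0.1,-0.16,0,0,0],[-0.1,-0.16,0.05,0,0],[-0.1,-0.16,0.1,0,0],[-0.1,-0.16,0.15,0,0],[-0.1,-0.16,0.2,0,0],[-0.1,-0.16,0.22,0,0],[-0.1,-0.16,0.22,0,0]]';  python3 - <<'E'
from h import *
for n in("scene","top"):
    im=env.get_image(n)[:,:,::-1].copy();cv2.imwrite(f'pics/{n}18.png',im)
im=cv2.imread('pics/scene18.png');crop(im,310,150,120,105,6,'pics/s18c.png')
E
```

```text
time_s: 24.15
position: [0.3629, 0.1695, 0.2178]
tool_rot: [[0.0, -0.989, -0.145], [0.0, -0.145, 0.989], [-1.0, -0.0, -0.0]]
ft_force: [-0.1, 1.2, 0.2]
grip_width: 0.0384
```

View pics/scene18.png

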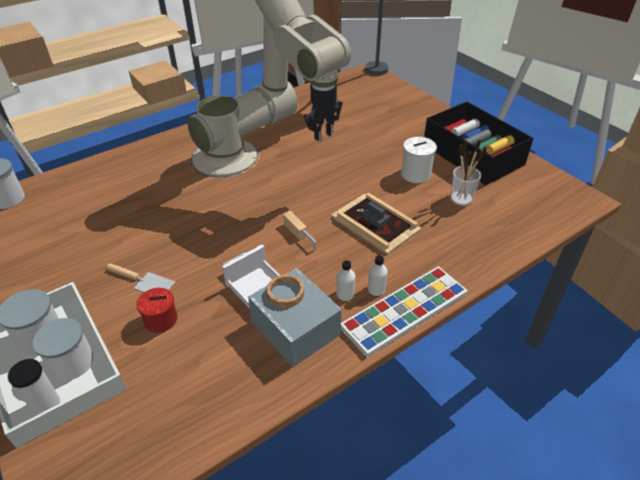

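View pics/top18.png

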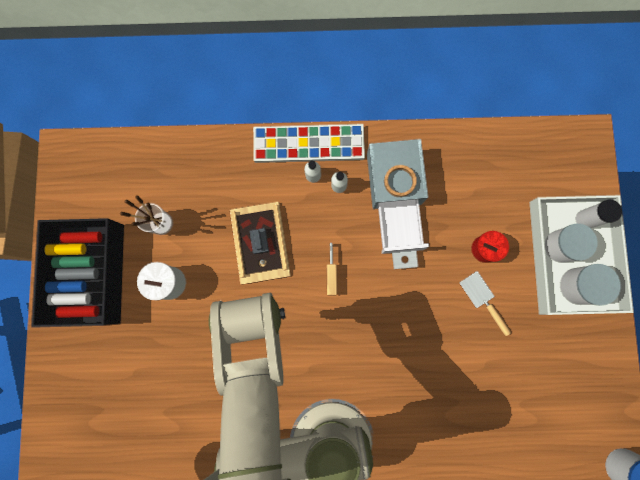

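View pics/s18c.png

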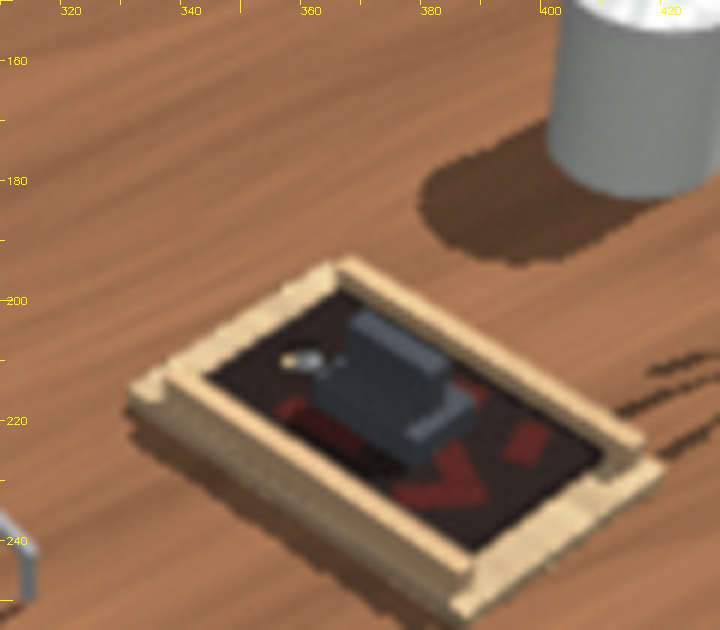

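The weight stands upright mid-panel, at scene (377,216) and top (260,239). The pin is still in the hole, the tray is out and empty, and the hook is standing at (332,270) in the top view. I'll make one last numeric check.

Run:
```python
from h import *
np.set_printoptions(precision=4,suppress=True)
g=cv2.imread('pics/top18.png',0)
w=np.clip(185-g[253:266,397:408].astype(float),0,None);yy,xx=np.mgrid[253:266,397:408]
print('tray hole',onz('top',(w*xx).sum()/w.sum(),(w*yy).sum()/w.sum(),.036))
c=lambda x,y:(309.5+x/6,149.5+y/6)
A,B,C=[onz('scene',*c(*p),.021) for p in((413,469),(313,404),(475,425))]
print((B+C)/2,np.linalg.norm(A-B),np.linalg.norm(A-C))
a=cv2.imread('pics/top0.png').astype(int);d=np.abs(a-cv2.imread('pics/top18.png')).sum(2)
for n,b in dict(bottles=(300,155,350,195),canbig=(135,262,187,300),cansmall=(470,228,512,265),tape=(383,163,418,197),knife=(458,270,514,336),pot=(120,192,175,236)).items():
    print(n,(d[b[1]:b[3],b[0]:b[2]]>60).sum())
```

```text
tray hole [ 0.5172 -0.2271  0.036 ]
[0.5806 0.2064 0.021 ] 0.06788842006854529 0.04695628986301573
bottles 0
canbig 0
cansmall 0
tape 0
knife 0
pot 0
```

```bash
python3 -c "
from rig import env
print(env.close_job(), env.observe()['time_s'])"
```

```text
the job is handed in; nothing more can be done
the job is handed in; nothing more can be done
```

I did the job in the order asked and handed it in after about 24 s of the 72 s allowed.

**What I did:**
- **Panel:** I nudged it between the rails until its hole dropped over the pin and it lay flat.
- **Tray:** I pulled it out with the hook in the finger hole.
- **Hook:** I set it back down standing on the table between the board and the drawer unit.
- **Weight:** I took it by the rib from the tray and stood it upright on the panel.

**Last checks:**
- **Panel:** It still lies flat, with the pin visible in its hole.
- **Tray:** It was about 15 mm open at the start. It now measures about 130 mm of travel, which is its stop.
- **Weight:** It is upright and released, within about 5 mm of the panel's centre. The gripper position and the side camera differ by that much.
- **Other objects:** The bottles, cans, tape, knife and brush pot show no changed pixels against the first top picture.

**Pull force:** I pulled too far against the tray's stop, and the wrist force reached about 76 N at the readings. That is under the 120 N limit, and I eased off straight away. No reading showed any other large force.

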